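# Push the hardener tin into the locating corner

### The arm

A 6-joint arm with a two-finger parallel gripper is mounted at the origin on the work surface. World frame = base frame: x ahead of the robot, y to its left, z up, the work surface at z = 0. Lengths are in m, angles in rad, forces in N, time in s.
With the tool pointing down it reaches from about 0.3 to 0.875 m from the base axis. Payload 6.4 kg.
Tool frame: the origin (TCP) lies midway between the tips of the shut fingers; the grasp point (between the pads) lies 19 mm behind it (ctrl.tcp_to_grasp is the distance from the TCP to the grasp point, in m); z points along the fingers, y is the direction in which the jaws open and shut (so a half turn about z gives the same grasp; the last joint's range is limited). The gripper opens to 85 mm and grips with 20 to 120 N. Pads are 22 mm wide; open, the fingers measure 114 mm over their backs; the gripper's body (76 mm by 85 mm) begins 54 mm behind the grasp point. The pads swing forward as they close: fully open they stand 13 mm farther back than shut.
Start: joints at [0.983, 0.181, 1.607, -0, 1.354, -0.206], TCP at [0.214, 0.534, 0.231] pointing down, gripper open.
Joint ranges: [-2.99, 2.99], [-0.89, 2.07], [0.3, 2.58], [-1.14, 4.28], [0, 2.63], [-3.12, 3.12]. Speed limits (rad/s): [2.57, 2.57, 3.01, 3.14, 3.14, 3.14].

### API

Orientations are given as a unit quaternion [w, x, y, z].
In Python, from bench import monitor, imaging, order, spotter, ctrl gives the robot as it stands.
- The arm moves only by the shell command python3 -m pendant 'ROWS'. ROWS is JSON, a list that holds one entry, the list of rows, each a list of 5 numbers: the shift along the world's x, y, z in mm, then the turn about the world's z in degrees, then the finger opening in mm, from 0 to 85.4. A call has 1 to 8 rows; each row shifts and turns the commanded pose from where the row before left it; what a row does not reach is not made up. A row lasts 1/8 s, in which the tool goes at most 62.5 mm and 10.7 degrees, less where a joint would pass 70% of its speed; a pose out of reach is approached as far as the arm can. A call with a gripper value outside its range is refused whole. The fingers move at their own pace and stop on an object; the grip force is fixed at half the most. Time passes only in rows, so rows that do not move let the fingers close. It gives the time, the measured TCP pose, the force and the opening at its end, in the units of the state.
- monitor.get_obs(): the state, without advancing time (a new reading comes with each control period).
- imaging.camera(name): name is "scene" or "top"; returns a dict with "img" (400x640x3 uint8, red, green, blue), "vfov" (degrees; the focal length in pixels is half the picture's height over the tangent of half this angle, whatever the lens; pixels are square), "cx", "cy" (the principal point, pixels), "origin" and "orientation" of the camera in the world. Camera axes: x right, y down, z forward; pixel columns grow to the right and rows downward; lengths in m; the calibration is good to about 2 mm. A picture is of the moment at which its call begins. There is no depth.
- order.hand_in(): hands the job in, once; it reports no verdict.
Trained networks look in the newest picture that a camera, given by its name, has taken for a name from the list of things; names that differ only in an ending like _2 or _b are one class to them, and where a whole thing is asked for, a point or a joint stands for the part that bears it (a point fixed in the world has none). Each returns a list of dicts, best first, with "confidence" (0 to 1); they miss things now and then, are a little off and sometimes report something else, mostly with a low value. They report only what shows in the picture. A call takes as long as a camera call. They do not tell look-alikes from the thing itself.
- spotter.recognise(camera, thing): "at" ([x, y, z] in m, in the coordinates of the camera as it stood for that picture, good to about 4 mm: the middle of the surface that is visible of it).
- spotter.tip_of(camera, thing): "at" ([x, y, z] in m, in the coordinates of the camera as it stood for that picture, good to about 4 mm: a listed point, or the origin of a listed thing).
The state is a dict: "time_s": time; "q": joint angles; "dq": joint speeds; "joint_efforts": joint torques, N m; "eef_pos": TCP position; "eef_rot": TCP orientation; "wrist_force": force on the tool from outside, world axes, zero at the start; "torque": the same for the moment, N m; "opening": opening from 0.0 (shut) to 1.0 (fully open).
Only numpy, scipy, OpenCV 4.12 (cv2) and the standard library are available. Lean on these libraries where they do the work, as an engineer would, in place of code of your own. Each camera call takes 0.05 s, during which the arm holds its last target. There are 200 camera calls.

### The job

The flat rectangular tin has to stand in the steel locating corner at the back of the paint-mixing bench. Push it along the bench with the fingers, without lifting or tipping it, until one of its long sides lies flat against the long rail and its end touches the short end stop. Leave it standing there and do not disturb the cup, the small round tin or the bottle.

Things in the scene. Friction and masses are not known exactly. Their poses are not given: they have to be found in the camera images.
- tin: Closed flat rectangular metal tin, bare metal with a paper label and a flush round lid, standing loose on the bench: 86 mm (its x) by 120 mm (its y) by 62 mm high, about 0.7 kg (0.5 to 0.95), too wide to grip. Origin: centre of its underside; z up. It slides on the bench when pushed low on its sides and stays where it is left.
- corner: Fixed L-shaped steel corner, bars 14 mm thick, 40 mm high. Origin: its inside corner at bench height; z up, x roughly away from the robot. The long rail runs 280 mm along -y, inner face at x = 0; the short end stop runs 130 mm along -x, inner face at y = 0. The tin belongs at x < 0, y < 0: home, its centre is at x = -43, y = -60 mm, its axes parallel to the corner's.
- cup: Clear open mixing cup, 96 mm across the rim, 90 mm high, loose on the bench beside the tin, on the side away from the end stop. Bystander. Origin: centre of its underside.
- small_tin: Small round metal tin, 58 mm across, 62 mm high, loose on the robot's side of the end stop. Bystander. Origin: centre of its underside.
- bottle: Small white bottle with a black cap, 40 mm across, 85 mm high, loose on the far side of the end stop from the tin. Bystander. Origin: centre of its underside.
Mind the look-alikes: they are no part of the job. What is shaped like the tin but brown or orange is not meant.

How it is judged:
By the outcome, as a careful person would: the job done as asked, in the order asked, and still so for the second after the job is handed in, with the robot touching nothing.
It also fails if it takes over 50 s, if anything falls off the work surface, if the arm or the gripper's body presses on something with over 40 N, if the wrist force passes 120 N, or if a joint passes its speed limit or range.

## Working session

There is one attempt and no reset: what is moved stays moved. The work goes in short steps, Python scripts to look and compute and a shell command to move; the robot and the scene stay as the last step left them, time stands still between calls to the robot, and variables do not carry over. Pictures are saved under pics/ and viewed, about 8 in all and at most 12, crops included, and the job is handed in when it is done.

```bash
mkdir -p pics
cat > h.py <<'E'
import numpy as np, cv2
from scipy.spatial.transform import Rotation as R
from bench import monitor, imaging, order, spotter, ctrl
def rot(c):
    q=c["orientation"]; return R.from_quat([q[1],q[2],q[3],q[0]]).as_matrix()
def w(c,p): return rot(c)@np.array(p)+np.array(c["origin"])
def f(c): return 200/np.tan(np.radians(c["vfov"])/2)
def px(c,p):
    v=rot(c).T@(np.array(p)-np.array(c["origin"])); return v[:2]/v[2]*f(c)+[c["cx"],c["cy"]]
def ray(c,u,z):
    d=rot(c)@np.array([(u[0]-c["cx"])/f(c),(u[1]-c["cy"])/f(c),1]); o=np.array(c["origin"]); return o+d*(z-o[2])/d[2]
E
python3 - <<'E'
from h import *
for n in("scene","top"):
    c=imaging.camera(n); cv2.imwrite(f"pics/{n}0.png",c["img"][:,:,::-1])
    print(n,c["origin"],c["vfov"],c["cx"],c["cy"],rot(c)[:,2])
    for t in("tin","corner","cup","small_tin","bottle"):
        for k in("recognise","tip_of"):
            for d in getattr(spotter,k)(n,t)[:3]:
                p=w(c,d["at"]); print(t,k,p.round(3),px(c,p).round(),round(d["confidence"],2))
print(monitor.get_obs())
E
```

```text
scene [ 1.60301165 -0.28516979  0.77287379] 42.228987043064485 321.26679032223046 200.68811427221297 [-0.80052245  0.19553423 -0.56650699]
tin recognise [ 0.319 -0.183  0.059] [247. 155.] 0.89
tin recognise [ 0.823 -0.073  0.065] [333. 261.] 0.72
tin recognise [ 0.538 -0.114  0.056] [287. 194.] 0.6
tin tip_of [ 0.8   -0.063 -0.002] [335. 277.] 0.95
tin tip_of [ 0.295 -0.181  0.003] [248. 168.] 0.86
tin tip_of [ 0.495 -0.109 -0.002] [286. 203.] 0.71
corner recognise [ 0.662 -0.116  0.028] [297. 233.] 0.67
corner tip_of [ 0.668  0.002 -0.001] [346. 235.] 0.78
cup recognise [ 0.506 -0.337  0.06 ] [195. 200.] 0.93
cup tip_of [ 0.482 -0.339 -0.001] [197. 215.] 0.88
small_tin recognise [0.523 0.061 0.045] [352. 184.] 0.76
small_tin tip_of [ 0.505  0.07  -0.   ] [353. 194.] 0.66
bottle recognise [0.623 0.118 0.043] [386. 202.] 0.66
bottle tip_of [ 0.61   0.123 -0.005] [385. 215.] 0.58
bottle tip_of [ 0.503  0.068 -0.001] [352. 194.] 0.16
top [ 0.37322919 -0.02929954  0.97831452] 49.19943746736131 316.1081232278366 199.09940142091673 [ 0.20006889 -0.00997852 -0.97973102]
tin recognise [ 0.79
[... 699 characters left out ...]
0.336  0.002] [451. 230.] 0.44
{'time_s': 1.1, 'q': array([ 9.82693496e-01,  1.80802429e-01,  1.60699635e+00,  1.28055127e-05,
        1.35380890e+00, -2.06294688e-01]), 'dq': array([-0.00036339, -0.00053848,  0.00108262,  0.00133889,  0.00067497,
        0.00015829]), 'joint_efforts': array([ 1.82406115e-03, -4.44838536e+01, -3.51688135e+01, -1.23556101e-04,
        5.63130088e-04,  5.28327121e-06]), 'eef_pos': array([0.21422934, 0.53361647, 0.23128886]), 'eef_rot': array([-8.67216360e-06,  1.89747973e-01,  9.81832830e-01, -4.50943782e-06]), 'wrist_force': array([ 0.33050749, -0.07595724,  0.355642  ]), 'torque': array([ 0.01366111, -0.00566489, -0.00133025]), 'opening': 1.0001139581692258}
```

View pics/scene0.png

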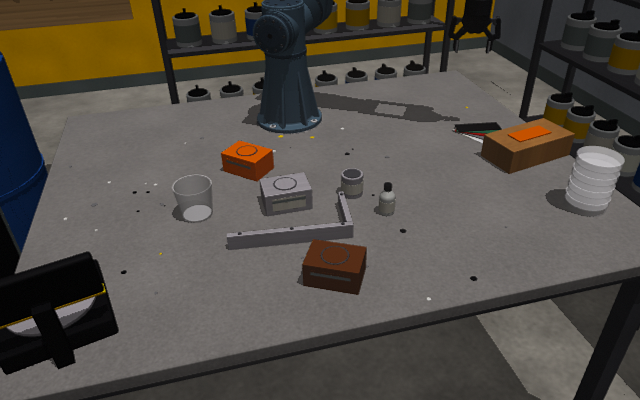

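View pics/top0.png

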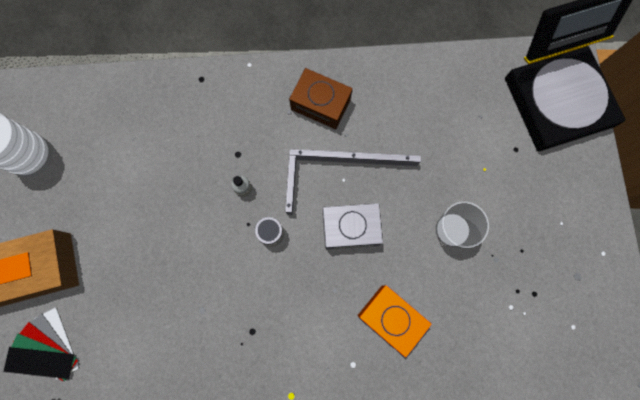

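Candidates for the tin are bare metal at top (352,226), orange at top (395,321) and brown at top (321,98). By the description it's the bare-metal one, so I'll check that in a close crop with a model overlay.

```bash
cat >> h.py <<'E'
def tinfit(c,z=0.062,win=(290,185,410,270),thr=None):
    x0,y0,x1,y1=win; im=cv2.resize(c["img"][y0:y1,x0:x1],None,fx=4,fy=4,interpolation=cv2.INTER_CUBIC)
    g=cv2.cvtColor(im,cv2.COLOR_RGB2GRAY)
    m=(g>(thr or 150)).astype(np.uint8); m=cv2.morphologyEx(m,cv2.MORPH_CLOSE,np.ones((25,25)))
    cs=max(cv2.findContours(m,0,2)[0],key=cv2.contourArea)[:,0]
    W=np.array([ray(c,((u+.5)/4-.5+x0,(v+.5)/4-.5+y0),z)[:2] for u,v in cs])
    return cv2.minAreaRect((W*1000).astype(np.float32)),W
def outline(c,img,s,off,pts,z,col):
    P=np.array([((px(c,[*p,z])-off+.5)*s-.5) for p in pts]); cv2.polylines(img,[np.int32(np.round(P*8))],True,col,1,cv2.LINE_AA,3)
def loc(o,a,pts):
    a=np.radians(a);return [np.array(o)+[np.cos(a)*x-np.sin(a)*y,np.sin(a)*x+np.cos(a)*y] for x,y in pts]
def rect(hx=.043,hy=.06): return [(-hx,-hy),(hx,-hy),(hx,hy),(-hx,hy)]
L=[(0,0),(0,-.28),(.014,-.28),(.014,.014),(-.13,.014),(-.13,0)]
E
python3 - <<'E'
from h import *
c=imaging.camera("top")
r,_=tinfit(c); print(r)
# rail: bright pixels, inner-edge pixels at z=.04
g=cv2.cvtColor(c["img"],cv2.COLOR_RGB2GRAY)
m=(g>150).astype(np.uint8)
n,l,st,ce=cv2.connectedComponentsWithStats(m[140:220,270:430])
i=1+np.argmax(st[1:,4]); vs,us=np.where(l==i); W=np.array([ray(c,(u+270,v+140),.04)[:2] for u,v in zip(us,vs)])
A=W[(W[:,1]<-.03)]; A=A[A[:,0]>.62]; p=np.polyfit(A[:,1],A[:,0],1); print("rail mid x=",p,"ang",np.degrees(np.arctan(-p[0])),A[:,1].min(),len(A))
B=W[W[:,0]<.63]; q=np.polyfit(B[:,0],B[:,1],1); print("stop mid y=",q,"ang",np.degrees(np.arctan(q[0])),B[:,0].min(),len(B))
th=np.degrees(np.arctan(-p[0]))
a=np.radians(th)
# midlines offset 7mm from inner faces
# solve: intersection of midlines, then shift by (-7,-7) local
M=np.linalg.solve([[1,-p[0]],[-q[0],1]],[p[1],q[1]])
o=loc(M,th,[(-.007,-.007)])[0]; print("corner",o,th)
s=2.8; off=np.array([220,130]); im=cv2.resize(c["img"][130:270,220:500],None,fx=s,fy=s,interpolation=cv2.INTER_CUBIC)[:,:,::-1].copy()
outline(c,im,s,off,loc(o,th,L),.04,(0,0,255))
outline(c,im,s,off,cv2.boxPoints(r)/1000,.062,(0,255,0))
cv2.imwrite("pics/c1.png",im)
E
```

```text
((501.29437255859375, -111.8182373046875), (85.881591796875, 120.37735748291016), 0.5667402744293213)Traceback (most recent call last):
  File "<stdin>", line 9, in <module>
    raise TypeError("expected non-empty vector for x")
TypeError: expected non-empty vector for x
```

```bash
cat > c.py <<'E'
from h import *
def cornerfit(c,thr=150):
    g=cv2.cvtColor(cv2.resize(c["img"],None,fx=4,fy=4,interpolation=cv2.INTER_CUBIC),cv2.COLOR_RGB2GRAY)
    def pts(u0,u1,v0,v1):
        vs,us=np.where(g[v0*4:v1*4,u0*4:u1*4]>thr); return np.array([ray(c,((u+.5)/4-.5+u0,(v+.5)/4-.5+v0),.04)[:2] for u,v in zip(us,vs)])
    A=pts(305,412,145,168); B=pts(282,300,166,205)
    p=np.polyfit(A[:,1],A[:,0],1); q=np.polyfit(B[:,0],B[:,1],1)
    print("widths",len(A)and np.std(A[:,0]-np.polyval(p,A[:,1]))*12**.5,np.std(B[:,1]-np.polyval(q,B[:,0]))*12**.5)
    th=np.degrees(np.arctan(-p[0])); print("angs",th,np.degrees(np.arctan(q[0])))
    M=np.linalg.solve([[1,-p[0]],[-q[0],1]],[p[1],q[1]])
    return loc(M,th,[(-.007,-.007)])[0],th
E
python3 - <<'E'
from c import *
c=imaging.camera("top")
r,_=tinfit(c); o,th=cornerfit(c); print("corner",o,th,"home",loc(o,th,[(-.043,-.06)])[0], r)
s=2.8; off=np.array([220,130]); im=cv2.resize(c["img"][130:270,220:500],None,fx=s,fy=s,interpolation=cv2.INTER_CUBIC)[:,:,::-1].copy()
outline(c,im,s,off,loc(o,th,L),.04,(0,0,255))
outline(c,im,s,off,cv2.boxPoints(r)/1000,.062,(0,255,0))
cv2.imwrite("pics/c1.png",im)
E
```

```text
widths 0.013604054490090802 0.013946814209814735
angs -7.023789829109857 -6.893329467335526
corner [0.67025706 0.00202578] -7.023789829109857 home [ 0.62024286 -0.05226585] ((501.2101135253906, -111.89286804199219), (85.84278106689453, 120.4328384399414), 0.4215050935745239)
```

View pics/c1.png

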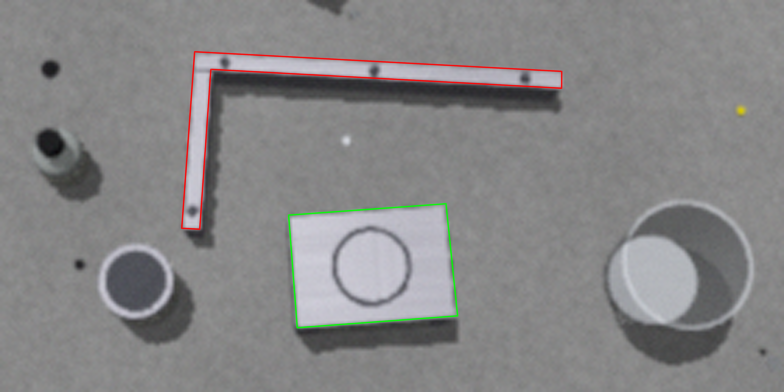

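The crop shows the bare-metal tin with its round lid at crop (372,266), which is top (353,225), and it fits 86×120. The red outline lies on the corner. The tin is at yaw +0.4° and the corner at −7.0°. In the corner frame the tin is at (−154, −134) mm, so it needs +111 in x and then +74 in y.

Plan: push toward the rail with two open fingers parallel to it, then push along the rail to the stop.

```bash
python3 -m pendant '[[[20,-50,0,1.9,60],[20,-55,0,2,60],[20,-55,0,2,60],[20,-55,0,2,60],[20,-55,0,2,60],[20,-55,0,2,60],[20,-55,0,2,60],[20,-55,0,1,60]]]'
python3 -m pendant '[[[16,-55,0,0,60],[16,-55,0,0,60],[16,-50,0,0,60],[0,-41,0,0,60],[0,0,0,0,60]]]'
python3 -c "
from h import *
o=monitor.get_obs();q=o['eef_rot'];m=R.from_quat([q[1],q[2],q[3],q[0]]).as_matrix();print(o['time_s'],o['eef_pos'],np.degrees(np.arctan2(m[1,1],m[0,1])),o['q'])"
```

```text
time_s: 2.2
eef_pos: [0.3747, 0.0968, 0.2318]
eef_rot: [0.001, 0.06, 0.998, 0.0]
wrist_force: [1.1, 0.5, -0.1]
opening: 0.701
time_s: 2.82
eef_pos: [0.4223, -0.1048, 0.2314]
eef_rot: [0.0, 0.063, 0.998, -0.0]
wrist_force: [-0.2, -0.3, -0.0]
opening: 0.702
2.825 [ 0.42225254 -0.1048036   0.231358  ] 82.77775635686065 [-5.17166108e-01 -1.47270828e-01  1.93988862e+00 -4.12012648e-04
  1.34876611e+00 -1.96181983e+00]
```

```bash
python3 -m pendant '[[[0,0,-55,0,60],[0,0,-55,0,60],[0,0,-50,0,60],[0,0,-40,0,60],[0,0,-18,0,60],[0,0,-5,0,60],[0,0,0,0,60]]]'
python3 -m pendant '[[[10,-1,0,0,60],[8,-1,0,0,60],[8,-1,0,0,60],[8,-1,0,0,60],[8,-1,0,0,60],[8,-1,0,0,60],[8,-1,0,0,60],[0,0,0,0,60]]]'
cat > look.py <<'E'
from c import *
import sys
c=imaging.camera("top"); s=2.8; off=np.array([220,130]); im=cv2.resize(c["img"][130:270,220:500],None,fx=s,fy=s,interpolation=cv2.INTER_CUBIC)[:,:,::-1].copy()
O=np.array([.67026,.00203]); outline(c,im,s,off,loc(O,-7,L),.04,(0,0,255)); outline(c,im,s,off,loc(loc(O,-7,[(-.043,-.06)])[0],-7,rect()),.062,(0,255,0))
cv2.imwrite(sys.argv[1],im)
E
python3 look.py pics/p1.png
```

```text
time_s: 3.7
eef_pos: [0.4226, -0.102, 0.0087]
eef_rot: [0.0, 0.061, 0.998, -0.0]
wrist_force: [0.3, 0.5, -0.3]
opening: 0.702
time_s: 4.7
eef_pos: [0.4816, -0.1099, 0.0085]
eef_rot: [0.001, 0.061, 0.998, -0.0]
wrist_force: [-0.7, 0.1, -0.5]
opening: 0.702
```

View pics/p1.png

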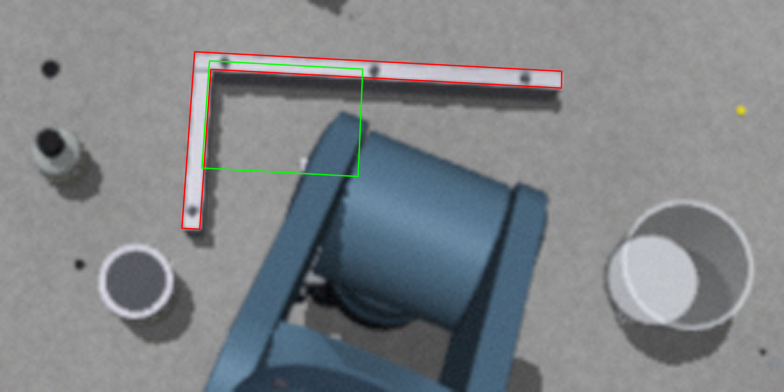

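The arm hides the tin from the top camera, so I'll use the scene camera while it pushes.

```bash
python3 -m pendant '[[[8,-1,0,0,60],[8,-1,0,0,60],[8,-1,0,0,60],[8,-1,0,0,60],[8,-1,0,0,60],[8,-1,0,0,60],[8,-1,0,0,60],[4,0,0,0,60]]]'
python3 - <<'E'
from h import *
c=imaging.camera("scene"); s=3; off=np.array([170,140]); im=cv2.resize(c["img"][140:260,170:430],None,fx=s,fy=s,interpolation=cv2.INTER_CUBIC)[:,:,::-1].copy()
cv2.imwrite("pics/s2.png",im)
E
```

```text
time_s: 5.75
eef_pos: [0.5409, -0.1166, 0.0084]
eef_rot: [0.0, 0.061, 0.998, -0.0]
wrist_force: [-3.1, -0.0, -0.5]
opening: 0.705
```

View pics/s2.png

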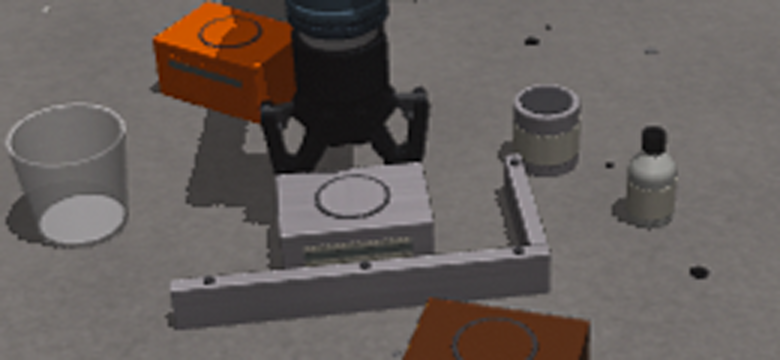

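The scene crop shows the tin upright, square to both fingers at crop (350,195), with its front edge close to the rail. About 17 mm remains, so I'll continue slowly while watching the force.

```bash
python3 -m pendant '[[[4,-0.5,0,0,60],[3,-0.5,0,0,60],[3,0,0,0,60],[2,-0.5,0,0,60],[2,0,0,0,60]]]'
python3 -m pendant '[[[1,0,0,0,60],[1,0,0,0,60]]]'
python3 -m pendant '[[[1,0,0,0,60],[1,0,0,0,60]]]'
```

```text
time_s: 6.42
eef_pos: [0.5539, -0.1179, 0.0082]
eef_rot: [-0.001, 0.061, 0.998, 0.0]
wrist_force: [-11.3, -0.3, 4.4]
opening: 0.705
time_s: 6.68
eef_pos: [0.5537, -0.1173, 0.0076]
eef_rot: [-0.003, 0.061, 0.998, 0.001]
wrist_force: [-14.7, 1.5, 3.9]
opening: 0.708
time_s: 6.92
eef_pos: [0.5536, -0.1166, 0.0068]
eef_rot: [-0.005, 0.061, 0.998, 0.001]
wrist_force: [-19.2, 2.1, 4.8]
opening: 0.702
```

```bash
python3 -m pendant '[[[-10,1,0,0,60],[-20,2,0,0,60],[-20,2,20,0,60],[0,0,55,0,60],[0,0,60,0,60],[0,-30,20,-10,40],[0,-40,0,-10,40],[0,-40,0,-10,40]]]'
python3 -m pendant '[[[0,0,0,-10,40],[0,0,0,-10,40],[0,0,0,-10,40],[0,0,0,-10,40],[0,0,0,-10,40],[0,0,0,-9.8,40],[0,0,0,0,40]]]'
python3 - <<'E'
from h import *
o=monitor.get_obs();q=o['eef_rot'];m=R.from_quat([q[1],q[2],q[3],q[0]]).as_matrix();print(o['time_s'],o['eef_pos'],np.degrees(np.arctan2(m[1,1],m[0,1])),o['opening'])
E
python3 look.py pics/p3.png
```

```text
time_s: 7.92
eef_pos: [0.5095, -0.2246, 0.1649]
eef_rot: [0.002, 0.32, 0.948, -0.001]
wrist_force: [0.8, 1.2, -0.5]
opening: 0.467
time_s: 8.8
eef_pos: [0.509, -0.2233, 0.1639]
eef_rot: [0.001, 0.747, 0.665, 0.0]
wrist_force: [0.1, -0.5, 0.5]
opening: 0.471
8.8 [ 0.50895019 -0.22329837  0.16393676] -6.68778847694757 0.4710394837041842
```

View pics/p3.png

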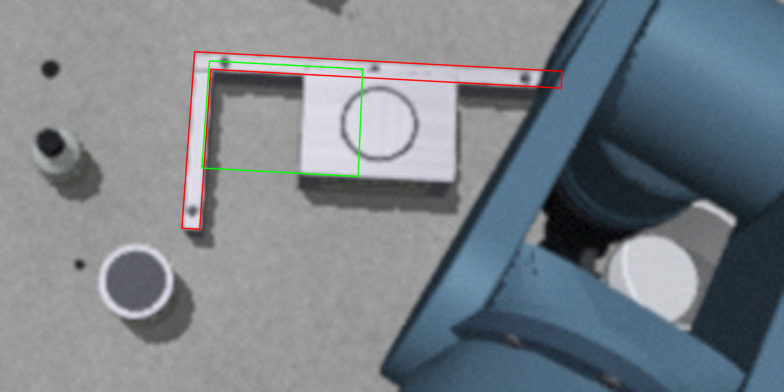

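```bash
cat > tl.py <<'E'
from c import *
c=imaging.camera("top"); O=np.array([.67026,.00203])
import sys
win=tuple(map(int,sys.argv[1].split(",")))
r,W=tinfit(c,.062,win)
P=cv2.boxPoints(r)/1000; a=np.radians(-7); Rm=np.array([[np.cos(a),-np.sin(a)],[np.sin(a),np.cos(a)]])
print(r); print("corner-frame corners mm",((P-O)@Rm*1000).round(1).tolist(), "centre",((np.array(r[0])/1000-O)@Rm*1000).round(1))
# tin long edge lines from contour, corner frame
l=(W-O)@Rm*1000; print("x range",np.percentile(l[:,0],[0,5,95,100]).round(1),"y",np.percentile(l[:,1],[0,5,95,100]).round(1))
E
python3 tl.py 318,158,390,200
python3 - <<'E'
from h import *
c=imaging.camera("scene")
for t in("tin","cup"):
  for d in spotter.tip_of("scene",t)[:3]: print(t,w(c,d["at"]).round(3),d["confidence"])
s=5; im=cv2.resize(c["img"][180:250,220:360],None,fx=s,fy=s,interpolation=cv2.INTER_CUBIC)[:,:,::-1].copy()
off=np.array([220,180]); O=np.array([.67026,.00203])
outline(c,im,s,off,loc(O,-7,L),.04,(0,0,255))
cv2.imwrite("pics/s4.png",im)
E
```

```text
((600.7643432617188, -123.02076721191406), (156.56723022460938, 93.02078247070312), 86.2083740234375)
corner-frame corners mm [[-95.8, -213.4], [-2.9, -208.1], [-11.7, -51.8], [-104.6, -57.0]] centre [ -53.7 -132.6]
x range [-104.6 -102.4   -7.8   -3. ] y [-210.3 -207.4  -58.8  -52.7]
tin [ 0.608 -0.124  0.002] 0.76
tin [ 0.804 -0.069  0.   ] 0.73
tin [ 0.296 -0.18   0.009] 0.68
cup [ 0.48  -0.34   0.002] 0.73
```

View pics/s4.png

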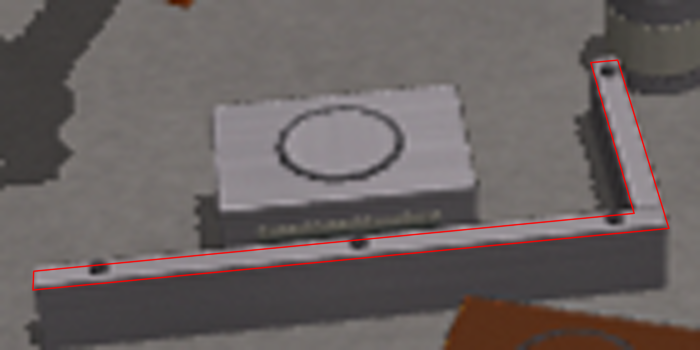

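Run:
```python
from c import *
c=imaging.camera("top"); O=np.array([.67026,.00203]); g=cv2.cvtColor(c["img"],cv2.COLOR_RGB2GRAY)
# rectified corner-frame view at z=.062: 1px=1mm ; x -120..30, y -220..20
def rectify(z,x0,x1,y0,y1):
    pts=np.array([[px(c,[*p,z]) for p in loc(O,-7,[(x/1000,y/1000) for y in range(y0,y1)])] for x in range(x0,x1)],np.float32)
    return cv2.remap(g,pts[:,:,0],pts[:,:,1],cv2.INTER_CUBIC)
I=rectify(.062,-110,25,-230,20).astype(int)
for y in(-185,-170,-155,-120,-95): print("y",y,[(x,int(I[x+110,y-2+230:y+3+230].mean())) for x in list(range(-100,-84,2))+list(range(-20,8,2))])
for x in(-80,-60,-30): print("x",x,[(y,int(I[x-2+110:x+3+110,y+230].mean())) for y in list(range(-206,-184,2))+list(range(-84,-62,2))])
```

```text
y -185 [(-100, 81), (-98, 67), (-96, 57), (-94, 54), (-92, 55), (-90, 53), (-88, 68), (-86, 141), (-20, 203), (-18, 204), (-16, 205), (-14, 205), (-12, 207), (-10, 204), (-8, 203), (-6, 204), (-4, 203), (-2, 200), (0, 200), (2, 200), (4, 199), (6, 180)]
y -170 [(-100, 74), (-98, 69), (-96, 70), (-94, 67), (-92, 63), (-90, 60), (-88, 84), (-86, 145), (-20, 202), (-18, 205), (-16, 204), (-14, 204), (-12, 205), (-10, 206), (-8, 206), (-6, 204), (-4, 202), (-2, 195), (0, 192), (2, 200), (4, 195), (6, 169)]
y -155 [(-100, 78), (-98, 69), (-96, 71), (-94, 70), (-92, 65), (-90, 62), (-88, 81), (-86, 144), (-20, 180), (-18, 199), (-16, 205), (-14, 205), (-12, 206), (-10, 207), (-8, 208), (-6, 206), (-4, 201), (-2, 196), (0, 202), (2, 206), (4, 198), (6, 176)]
y -120 [(-100, 73), (-98, 68), (-96, 69), (-94, 66), (-92, 67), (-90, 63), (-88, 86), (-86, 152), (-20, 135), (-18, 143), (-16, 183), (-14, 207), (-12, 215), (-10, 215), (-8, 214), (-6, 214), (-4, 212), (-2, 200), (0, 201), (2, 208), (4, 193), (6, 166)]
y -95 [(-100, 75), (-98, 70), (-96, 71), (-94, 67), (-92, 63), (-90, 66), (-88, 88),
[... 313 characters left out ...]
206), (-84, 217), (-82, 218), (-80, 219), (-78, 216), (-76, 186), (-74, 155), (-72, 151), (-70, 150), (-68, 152), (-66, 155), (-64, 155)]
x -60 [(-206, 151), (-204, 153), (-202, 154), (-200, 152), (-198, 120), (-196, 92), (-194, 140), (-192, 190), (-190, 206), (-188, 207), (-186, 206), (-84, 217), (-82, 217), (-80, 218), (-78, 217), (-76, 188), (-74, 146), (-72, 140), (-70, 152), (-68, 149), (-66, 153), (-64, 152)]
x -30 [(-206, 146), (-204, 142), (-202, 146), (-200, 150), (-198, 141), (-196, 118), (-194, 137), (-192, 190), (-190, 206), (-188, 204), (-186, 203), (-84, 217), (-82, 218), (-80, 217), (-78, 219), (-76, 188), (-74, 150), (-72, 143), (-70, 148), (-68, 148), (-66, 150), (-64, 147)]
```

Rectified profile: the near long side is at x = −86.3 mm along its whole length, so the tin is flush with and parallel to the rail. Its ends are at y = −194 and −75. Next I push along the rail, about 97 mm including the approach.

```bash
python3 -m pendant '[[[44,2,0,0,40],[44,2,0,0,40],[0,0,0,0,40],[0,0,-50,0,40],[0,0,-55,0,40],[0,0,-40,0,40],[0,0,-11,0,40],[0,0,0,0,40]]]'
python3 - <<'E'
from h import *
o=monitor.get_obs();q=o['eef_rot'];m=R.from_quat([q[1],q[2],q[3],q[0]]).as_matrix();O=np.array([.67026,.00203]);a=np.radians(-7); Rm=np.array([[np.cos(a),-np.sin(a)],[np.sin(a),np.cos(a)]])
print(((o['eef_pos'][:2]-O)@Rm*1000).round(1),np.degrees(np.arctan2(m[1,1],m[0,1])))
c=imaging.camera("scene"); im=cv2.resize(c["img"][140:260,170:430],None,fx=3,fy=3,interpolation=cv2.INTER_CUBIC)[:,:,::-1]
cv2.imwrite("pics/s5.png",im)
E
```

```text
time_s: 10.1
eef_pos: [0.596, -0.219, 0.0075]
eef_rot: [-0.0, 0.748, 0.664, -0.0]
wrist_force: [-0.2, 0.1, 1.0]
opening: 0.469
[ -46.8 -228.4] -6.769342914293575
```

View pics/s5.png

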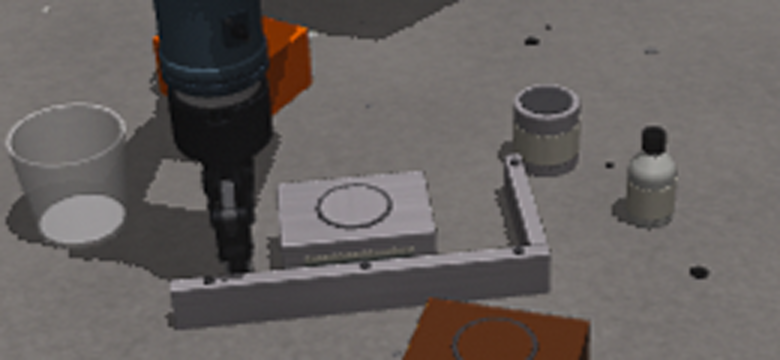

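The gripper is down at crop (235,250), between the cup and the tin's end and clear of both. I'll push along the rail direction, roughly (0.122, 0.993).

```bash
python3 -m pendant '[[[1.2,10,0,0,40],[1,8,0,0,40],[1,8,0,0,40],[1,8,0,0,40],[1,8,0,0,40],[1,8,0,0,40],[1,8,0,0,40],[1,8,0,0,40]]]'
python3 -m pendant '[[[1,8,0,0,40],[1,6,0,0,40],[0.5,5,0,0,40],[0.5,3,0,0,40],[0,0,0,0,40]]]'
```

```text
time_s: 11.15
eef_pos: [0.6044, -0.1523, 0.0072]
eef_rot: [-0.0, 0.748, 0.664, -0.0]
wrist_force: [-1.3, -5.3, 1.7]
opening: 0.469
time_s: 11.78
eef_pos: [0.6073, -0.1302, 0.0071]
eef_rot: [-0.0, 0.748, 0.664, 0.0]
wrist_force: [0.8, -0.9, 0.2]
opening: 0.467
```

```bash
python3 -m pendant '[[[0.3,2.5,0,0,40],[0.3,2,0,0,40],[0.2,1,0,0,40]]]'
python3 -m pendant '[[[0.1,1,0,0,40],[0.1,1,0,0,40]]]'
python3 -m pendant '[[[0.1,1,0,0,40],[0.1,1,0,0,40]]]'
```

```text
time_s: 12.15
eef_pos: [0.608, -0.1252, 0.007]
eef_rot: [-0.0, 0.748, 0.664, -0.0]
wrist_force: [-1.2, -3.3, -0.4]
opening: 0.467
time_s: 12.4
eef_pos: [0.6079, -0.1251, 0.0072]
eef_rot: [0.001, 0.748, 0.664, -0.001]
wrist_force: [-3.7, -12.5, -1.3]
opening: 0.47
time_s: 12.65
eef_pos: [0.6078, -0.125, 0.0074]
eef_rot: [0.001, 0.748, 0.664, -0.002]
wrist_force: [-7.6, -18.8, 0.5]
opening: 0.467
```

The tin is against the stop. I'll back off, clear the view and check.

```bash
python3 -m pendant '[[[-0.6,-5,0,0,40],[-2,-15,0,0,40],[-2,-20,0,0,40],[0,0,50,0,40],[0,0,60,0,40],[0,0,50,0,40],[-40,-40,0,0,40],[-40,-40,0,0,40]]]'
python3 - <<'E'
from c import *
c=imaging.camera("top"); O=np.array([.67026,.00203]); g=cv2.cvtColor(c["img"],cv2.COLOR_RGB2GRAY)
cv2.imwrite("pics/t6.png",cv2.resize(c["img"][130:270,220:500],None,fx=2.8,fy=2.8,interpolation=cv2.INTER_CUBIC)[:,:,::-1])
xs=np.arange(-110,25,.5); ys=np.arange(-150,20,.5)
pts=np.array([[px(c,[*p,.062]) for p in loc(O,-7,[(x/1000,y/1000) for y in ys])] for x in xs],np.float32)
I=cv2.remap(g,pts[:,:,0],pts[:,:,1],cv2.INTER_CUBIC).astype(float)
def cross(v,t,lev=140): 
    i=np.where((v[:-1]<lev)&(v[1:]>=lev))[0]; return t[i].tolist()
print("near side x:",[(y,cross(I[xs<-75][:,np.abs(ys-y)<2].mean(1),xs)) for y in(-110,-90,-70,-50,-30,-12)])
print("-y end:",[(x,cross(I[np.abs(xs-x)<2][:,ys<-110].mean(0),ys,170)) for x in(-80,-65,-50,-35,-20)])
print("stop end:",[(x,cross(I[np.abs(xs-x)<2][:,ys>-15].mean(0)[::-1],ys[ys>-15][::-1],170)) for x in(-80,-65,-50,-35,-20)])
for n in("top","scene"):
    c=imaging.camera(n)
    for t in("cup","small_tin","bottle","tin"):
        for d in spotter.tip_of(n,t)[:2]: print(n,t,w(c,d["at"]).round(3),round(d["confidence"],2))
E
```

```text
time_s: 13.65
eef_pos: [0.5236, -0.243, 0.1686]
eef_rot: [0.001, 0.747, 0.665, 0.0]
wrist_force: [-0.9, -0.4, -0.1]
opening: 0.467
near side x: [(-110, [-87.0]), (-90, [-87.0]), (-70, [-87.5]), (-50, [-87.5]), (-30, [-87.5]), (-12, [-87.5])]
-y end: [(-80, [-119.5]), (-65, [-120.5]), (-50, [-120.0]), (-35, [-120.0]), (-20, [-119.5])]
stop end: [(-80, [11.5]), (-65, [13.0]), (-50, [11.5]), (-35, [13.0]), (-20, [12.0])]
top cup [ 0.484 -0.342  0.   ] 0.65
top small_tin [0.504 0.068 0.002] 0.83
top tin [ 0.617 -0.055 -0.005] 0.83
top tin [ 0.802 -0.064 -0.004] 0.75
scene cup [ 0.482 -0.339 -0.005] 0.78
scene cup [ 0.613 -0.052  0.   ] 0.18
scene small_tin [0.502 0.068 0.   ] 0.94
scene bottle [ 0.606  0.124 -0.001] 0.6
scene tin [ 0.293 -0.179  0.004] 0.91
scene tin [ 0.798 -0.064 -0.002] 0.88
```

View pics/t6.png

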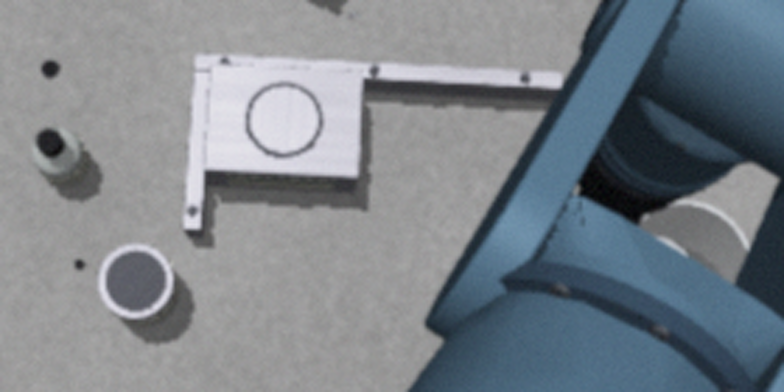

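The tin sits in the corner: lid at crop (284,119), −y end at −120 mm, bystanders unmoved. The near side reads −87.0 to −87.5, against −86.3 before, so there may be about a 1 mm gap at the rail. There is plenty of time, so I'll reseat it gently against the rail.

```bash
python3 -m pendant '[[[0,25,0,10,50],[0,30,0,10,60],[0,30,0,10,60],[0,30,0,10,60],[0,30,0,10,60],[5,30,0,10,60],[0,25,0,10,60],[0,0,0,10,60]]]'
python3 -m pendant '[[[0,0,0,9.8,60],[0,0,0,0,60]]]'
python3 -c "
from h import *
o=monitor.get_obs();q=o['eef_rot'];m=R.from_quat([q[1],q[2],q[3],q[0]]).as_matrix();O=np.array([.67026,.00203]);a=np.radians(-7); Rm=np.array([[np.cos(a),-np.sin(a)],[np.sin(a),np.cos(a)]])
print(((o['eef_pos'][:2]-O)@Rm*1000).round(1),np.degrees(np.arctan2(m[1,1],m[0,1])))"
```

```text
time_s: 15.2
eef_pos: [0.529, -0.039, 0.1672]
eef_rot: [-0.0, 0.141, 0.99, 0.0]
wrist_force: [0.1, 0.2, 0.4]
opening: 0.706
time_s: 15.45
eef_pos: [0.5292, -0.0408, 0.1673]
eef_rot: [-0.0, 0.061, 0.998, 0.0]
wrist_force: [0.3, -0.4, 0.5]
opening: 0.706
[-134.8  -59.7] 83.00459295428313
```

```bash
python3 -m pendant '[[[0,0,-55,0,60],[0,0,-55,0,60],[0,0,-38,0,60],[0,0,-11,0,60],[0,0,0,0,60],[10,-1.2,0,0,60],[10,-1.2,0,0,60],[6,-0.8,0,0,60]]]'
python3 -m pendant '[[[3,-0.3,0,0,60],[2,-0.2,0,0,60],[1,0,0,0,60],[1,0,0,0,60]]]'
python3 -m pendant '[[[1,0,0,0,60],[1,0,0,0,60]]]'
python3 -m pendant '[[[1,0,0,0,60],[1,0,0,0,60]]]'
```

```text
time_s: 16.45
eef_pos: [0.557, -0.045, 0.0095]
eef_rot: [0.001, 0.061, 0.998, -0.0]
wrist_force: [0.7, 0.8, -1.2]
opening: 0.704
time_s: 16.95
eef_pos: [0.5618, -0.045, 0.0082]
eef_rot: [-0.0, 0.061, 0.998, 0.0]
wrist_force: [-0.0, -0.3, -0.1]
opening: 0.698
time_s: 17.2
eef_pos: [0.5627, -0.0448, 0.0079]
eef_rot: [-0.001, 0.061, 0.998, 0.0]
wrist_force: [-8.4, 0.9, 4.1]
opening: 0.705
time_s: 17.45
eef_pos: [0.5626, -0.0442, 0.0071]
eef_rot: [-0.004, 0.061, 0.998, 0.001]
wrist_force: [-13.3, 0.7, 5.0]
opening: 0.701
```

The TCP stops at corner-frame x = −101.2, the same as in the first rail contact (−101.3), so the tin is flush. I'll retreat for a final check.

```bash
python3 -m pendant '[[[-6,0.7,0,0,60],[-12,1.5,0,0,60],[-20,2,0,0,60],[0,0,50,0,60],[0,0,60,0,60],[0,0,50,0,60],[-40,40,0,0,60],[-20,55,0,0,60]]]'
python3 -m pendant '[[[0,55,0,0,60],[0,55,0,0,60],[0,55,0,0,60],[0,0,0,0,60]]]'
python3 - <<'E'
from c import *
O=np.array([.67026,.00203]); c=imaging.camera("top"); g=cv2.cvtColor(c["img"],cv2.COLOR_RGB2GRAY)
a=cv2.resize(c["img"][130:270,220:500],None,fx=2,fy=2,interpolation=cv2.INTER_CUBIC)
xs=np.arange(-110,25,.5); ys=np.arange(-150,20,.5)
pts=np.array([[px(c,[*p,.062]) for p in loc(O,-7,[(x/1000,y/1000) for y in ys])] for x in xs],np.float32)
I=cv2.remap(g,pts[:,:,0],pts[:,:,1],cv2.INTER_CUBIC).astype(float)
def cross(v,t,lev=140): 
    i=np.where((v[:-1]<lev)&(v[1:]>=lev))[0]; return t[i].tolist()
print("near",[cross(I[xs<-75][:,np.abs(ys-y)<2].mean(1),xs) for y in(-110,-90,-70,-50,-30,-12)])
print("-y end",[cross(I[np.abs(xs-x)<2][:,ys<-110].mean(0),ys,170) for x in(-80,-65,-50,-35,-20)])
s=imaging.camera("scene"); b=cv2.resize(s["img"][150:250,170:450],None,fx=2,fy=2,interpolation=cv2.INTER_CUBIC)
cv2.imwrite("pics/f7.png",np.vstack([a,b])[:,:,::-1])
E
```

```text
time_s: 18.45
eef_pos: [0.4671, 0.0543, 0.1691]
eef_rot: [0.001, 0.062, 0.998, -0.0]
wrist_force: [0.1, 0.3, 0.8]
opening: 0.705
time_s: 18.95
eef_pos: [0.4672, 0.2224, 0.1685]
eef_rot: [0.0, 0.058, 0.998, 0.001]
wrist_force: [-0.2, -0.6, 0.2]
opening: 0.704
near [[-86.5], [-86.5], [-86.5], [-86.5], [-86.5], [-87.0]]
-y end [[-119.5], [-120.0], [-119.5], [-119.5], [-119.0]]
```

View pics/f7.png

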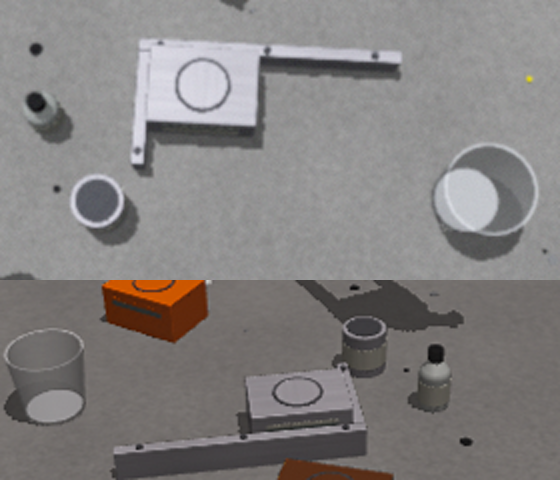

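The top half shows the tin in the corner with its lid at (203,84), and the cup, small tin and bottle in place. The near side is now at −86.5 along its length and the −y end at −119.5. I'm handing it in.

```bash
python3 -c "
from h import *
print(order.hand_in())"
```

```text
the job is handed in; nothing more can be done
None
```

The bare-metal tin now stands in the steel corner, with one long side flat against the long rail and its end against the short end stop. I pushed it to the rail with two open fingers, slid it along to the stop, then reseated it lightly against the rail. I handed it in about 19 s into the 50 s, with the arm clear of everything.

- **Position:** in the corner's frame, the tin's robot-side long face measured x ≈ −86.5 mm along its length (home is −86), and its far end y ≈ −119.5 mm (home is −120). It lies parallel to the rail.
- **Contact with the rail:** after the push to the stop, that long face read −87 to −87.5 mm, which suggested a gap of about 1 mm. The reseat closed it, and the arm stopped at the same point as in the first rail contact.
- **Contact with the end stop:** I did not push against the stop again after the reseat. The end reading stayed the same to within the measurement (about 0.5 mm).
- **Forces:** the wrist readings I saw, taken at the end of each move, stayed at about 20 N or less.
- **Bystanders:** the cup, small round tin and bottle showed no visible movement in the last pictures. The network readings just before the reseat agreed with the start to within about 4 mm.

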